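Stand the dried casting mould back in its row

ROBOT

A 7-joint arm with a two-finger parallel gripper is mounted at the origin on the work surface. World frame = base frame: x ahead of the robot, y to its left, z up, the work surface at z = 0. Lengths are in m, angles in rad, forces in N, time in s.
With the tool pointing down it reaches from about 0.425 to 0.925 m from the base axis. Payload 6.8 kg.
Tool frame: the origin (TCP) lies on the centre line of the jaws, within the pads' length; the fingertips stand 25 mm ahead of it and the grasp point (between the pads) lies 6 mm ahead of it (bot.finger_overhang is the distance from the TCP to the fingertips, in m); y points along the fingers, x is the direction in which the jaws open and shut, and the axes are right-handed (so a half turn about y gives the same grasp; the last joint's range is limited). The gripper opens to 85 mm and grips with 20 to 120 N. Pads are 22 mm wide; open, the fingers measure 114 mm over their backs; the gripper's body (76 mm by 85 mm) begins 54 mm behind the grasp point. The pads swing forward as they close: fully open they stand 13 mm farther back than shut.
Start: joints at [1.22, 0.477, 0.022, 1.555, -0.011, 1.109, -0.083], TCP at [0.162, -0.655, 0.256] pointing down, gripper open.
Joint ranges: [-2.96, 2.96], [-0.34, 2.1], [-1.41, 1.46], [0.24, 2.44], [-1.37, 4.51], [0.17, 1.92], [-2.96, 2.96]. Speed limits (rad/s): [2.39, 2.39, 3.14, 3.14, 3.14, 3.14, 3.14].

INTERFACE

Orientations are given as a unit quaternion [w, x, y, z].
In Python, from bench import bot, camera, finder, sensors gives the robot as it stands. The module is installed in compiled form; this text tells all that it offers. Calls block until the motion is done:
- bot.move_ptp(position, orientation): joint-space move of the TCP to a pose.
- bot.line_to(position, attitude=None, speed=0.15): straight line of the TCP; attitude=None keeps the orientation; speed is the mean speed in m/s.
- bot.move_j(angles): joint-space move.
- bot.gripper_to(opening, f_grip=None): opening from 0.0 (shut) to 1.0 (fully open); f_grip is the grip in N (None keeps the last); returns when the fingers have stopped.
- bot.dwell(seconds).
- bot.inverse_kinematics(position, orientation): joint angles nearest the present ones, or None.
- camera(name): name is "scene" or "top"; returns a dict with "image" (384x512x3 uint8, red, green, blue), "fov_y" (degrees; the focal length in pixels is half the picture's height over the tangent of half this angle, whatever the lens; pixels are square), "cx", "cy" (the principal point, pixels), "R" (3x3) and "t" (3): a world point X has camera coordinates R X + t. Camera axes: x right, y down, z forward; pixel columns grow to the right and rows downward; lengths in m; the calibration is good to about 2 mm. A picture is of the moment at which its call begins. There is no depth.
A pose or a line that the arm cannot do raises bot.IKError and nothing moves.
- bot.job_done(): hands the job in, once; it reports no verdict.
Trained networks look in a picture, given as the dict that the camera call returned (one of the last four; its "shot" number tells which), for a name from the list of things; names that differ only in an ending like _2 or _b are one class to them, and where a whole thing is asked for, a point or a joint stands for the part that bears it (a point fixed in the world has none). Each returns a list of dicts, best first, with "score" (0 to 1); they miss things now and then, are a little off and sometimes report something else, mostly with a low value. They report only what shows in the picture. A call takes as long as a camera call. They do not tell look-alikes from the thing itself.
- finder.search_frame(picture, label): "at" ([column, row] in pixels, amid what is visible of it).
Readings, each from a call of its own:
- sensors.read_t(): time.
- sensors.read_q(): joint angles.
- sensors.read_qd(): joint speeds.
- sensors.read_joint_torque(): joint torques, N m.
- sensors.read_ee_pos(): TCP position.
- sensors.read_ee_rot(): TCP orientation.
- sensors.read_force(): force on the tool from outside, world axes, zero at the start.
- sensors.read_ft_torque(): the same for the moment, N m.
- sensors.read_opening(): opening from 0.0 (shut) to 1.0 (fully open).
Only numpy, scipy, OpenCV 4.12 (cv2) and the standard library are available. Lean on these libraries where they do the work, as an engineer would, in place of code of your own. Each camera call takes 0.05 s, during which the arm holds its last target. There are 200 camera calls.

TASK

One plaster casting mould has been drying on its side in front of the gap in the row. Pushing gently with your fingertips, never gripping or lifting it, tip it up onto its base so that its pouring hole faces up, and push it back into the gap between the two standing moulds until it is flush against the wooden batten. Leave the two standing moulds and the other things on the bench where they are.

Things in the scene. Friction and masses are not known exactly. Their poses are not given: they have to be found in the camera images.
- mould: the mould to stand up: white plaster block with dark parting line, two blue rubber bands and a round pouring hole; 100 x 100 mm across, 90 mm from base to mouth, 0.6 to 0.95 kg. Origin: centre of its square base face; z runs from base to mouth. At the start it lies on its side: z is level and points to the robot within 29 degrees, x points up, origin 50 mm and top side 100 mm above the bench.
- mould_mouth (a point): centre of the mould's mouth face, 90 mm along z from its base. The hole (58 mm wide, 72 mm deep) opens here, with a flat plaster rim at least 20 mm wide around it. At the start this face looks to the robot: pushed away high on this rim, above the hole, the mould turns over its heel edge.
- mould_heel (a point): middle of the base edge that lies on the bench at the start, 50 mm from the base centre (towards -x of the mould). The mould tips over this edge, which friction keeps from sliding; past about 40 degrees it drops onto its base by itself. It then stands with the 100 mm base wholly beyond where this edge lay; there is room for that before the batten and between the moulds.
- mould_left: an equal mould (100 x 100 x 90 mm, about 0.75 kg, loose) standing upright against the batten to the left (+y) of the gap. Origin: centre of its underside; z up to the mouth, x towards the batten.
- mould_right: an equal mould standing upright against the batten to the right (-y) of the gap. The free gap between the two is about 260 to 280 mm wide. Same frame.
- batten: straight wooden batten screwed to the bench behind the row, 620 mm long, 30 mm thick, 45 mm high; does not move. Origin: centre of its underside; y along its length (to the left), x away from the robot, so its face towards the robot is at x = -15 mm in its frame.
- beaker: loose brick-coloured bisque beaker, 68 mm wide at the rim, 80 mm high, standing to the right of the lying mould; origin: centre of its underside. Leave alone.
- jug: loose blue mug-shaped slip jug with a handle, 90 mm wide, 110 mm high, on the left; origin: centre of its underside. Leave alone.
- jar: loose amber jar with a white cap, 64 mm wide, 80 mm high, on the right; origin: centre of its underside. Leave alone.
- brush: loose brush lying on the left of the bench; origin: under its middle. Leave alone.
- knife: loose wooden modelling tool about 185 mm long, 13 mm thick, lying on the right of the bench; origin: under its middle. Leave alone.
Not all that is in view belongs to the job. Leave any pink look-alike of the mould_left alone. What is shaped like the mould but green is not meant.

How it is judged:
At the end, for the whole second after the job is handed in: The mould stands at rest on its base on the bench, mouth up (within 3 degrees), between the two other moulds, its back square to the batten within 4 degrees and against it within 7 mm (angle between mould's own z axis and vertical below 0.05 rad and height (world z) of mould below 0.006 m and x of mould in the frame of batten between -0.072 and -0.055 m and (angle between the x axis of mould and the x axis of batten, either way round below 0.07 rad or angle between the x axis of mould and the y axis of batten, either way round below 0.07 rad) and y of mould in the frame of mould_left below -0.095 m and y of mould in the frame of mould_right above 0.095 m and linear speed of mould below 0.01 m/s); the robot touches nothing.
It fails at once if the mould is lifted off the bench (height (world z) of mould above 0.078 m or (angle between mould's own z axis and vertical below 0.3 rad and height (world z) of mould above 0.03 m)).
It fails at once if the mould is gripped, or the fingers press on it with over 35 N (contact force between the fingers and mould above 35 N).
It fails at once if a standing mould is pushed away by more than 20 mm or tipped (distance of any of mould_left, mould_right from where it was at the start of the episode above 0.02 m or angle between any of mould_left, mould_right's own z axis and vertical above 0.3 rad).
It fails at once if another thing on the bench is moved by more than 30 mm (distance of any of beaker, jug, jar, brush, knife from where it was at the start of the episode above 0.03 m).
It also fails if it takes over 51 s, if anything falls off the work surface, if the arm or the gripper's body presses on something with over 40 N, if the wrist force passes 120 N, or if a joint passes its speed limit or range.

## Working session

There is one attempt and no reset: what is moved stays moved. The work goes in short steps, each a Python script; the robot and the scene stay as the last script left them, time stands still between calls to the robot, and variables do not carry over. Pictures are saved under pics/ and viewed, about 8 in all and at most 12, crops included, and the job is handed in when it is done.

```bash
mkdir -p pics; cat > h.py <<'E'
import numpy as np, cv2
from bench import bot, camera, finder, sensors
def K(p):
    h,w=p["image"].shape[:2]; f=h/2/np.tan(np.radians(p["fov_y"])/2); return f
def proj(p,X):
    c=np.atleast_2d(X)@np.array(p["R"]).T+np.array(p["t"]); f=K(p)
    return np.c_[f*c[:,0]/c[:,2]+p["cx"], f*c[:,1]/c[:,2]+p["cy"]]
def ray(p,px,z):
    R=np.array(p["R"]);t=np.array(p["t"]);f=K(p)
    d=R.T@np.array([(px[0]-p["cx"])/f,(px[1]-p["cy"])/f,1]); o=-R.T@t
    return o+d*(z-o[2])/d[2]
def save(p,name,box=None,scale=1):
    im=p["image"][:,:,::-1]
    if box: im=im[box[1]:box[3],box[0]:box[2]]
    cv2.imwrite("pics/"+name,cv2.resize(im,None,fx=scale,fy=scale,interpolation=cv2.INTER_CUBIC))
E
python3 - <<'E'
from h import *
for n in("scene","top"):
    p=camera(n); save(p,n+"0.png",scale=1.5)
    print(n,p["fov_y"],p["cx"],p["cy"],"cam at",-np.array(p["R"]).T@p["t"])
    for l in ["mould","mould_mouth","mould_heel","mould_left","mould_right","batten","beaker","jug","jar","brush","knife"]:
        print(l,[(np.round(d["at"]).tolist(),round(d["score"],2),ray(p,d["at"],0.05).round(3)[:2].tolist()) for d in finder.search_frame(p,l)[:4]])
print(sensors.read_t(),sensors.read_ee_pos(),sensors.read_ee_rot())
E
```

```text
scene 42.116519120386556 251.20176810565553 191.54940545608832 cam at [1.49777109 0.2730472  1.15718284]
mould [([295.0, 220.0], 0.97, [0.566, 0.113]), ([250.0, 171.0], 0.88, [0.405, -0.071])]
mould_mouth [([293.0, 220.0], 0.8, [0.567, 0.107]), ([248.0, 172.0], 0.77, [0.409, -0.075]), ([216.0, 205.0], 0.48, [0.572, -0.126])]
mould_heel [([250.0, 175.0], 0.67, [0.421, -0.068]), ([295.0, 219.0], 0.66, [0.561, 0.11])]
mould_left [([348.0, 268.0], 0.93, [0.692, 0.286]), ([396.0, 164.0], 0.93, [0.25, 0.374]), ([361.0, 197.0], 0.16, [0.426, 0.284])]
mould_right [([213.0, 242.0], 0.97, [0.704, -0.091]), ([294.0, 220.0], 0.49, [0.567, 0.111])]
batten [([298.0, 285.0], 0.71, [0.781, 0.169])]
beaker [([299.0, 286.0], 0.6, [0.783, 0.173])]
jug [([400.0, 215.0], 0.87, [0.468, 0.403])]
jar [([137.0, 151.0], 0.9, [0.411, -0.463])]
brush [([359.0, 200.0], 0.56, [0.439, 0.279]), ([138.0, 157.0], 0.44, [0.435, -0.45])]
knife [([181.0, 159.0], 0.69, [0.409, -0.306])]
top 43.88168842136378 252.1158131174552 198.79698038714616 cam at [ 0.39648077 -0.04154956  1.42192152]
mould [([269.0, 222.0], 0.74, [0
[... 179 characters left out ...]
.95, [0.561, 0.109]), ([264.0, 225.0], 0.71, [0.418, -0.073])]
mould_left [([108.0, 293.0], 0.88, [0.223, 0.372])]
mould_right [([270.0, 121.0], 0.92, [0.722, -0.089])]
batten [([208.0, 105.0], 0.75, [0.769, 0.093]), ([403.0, 224.0], 0.17, [0.425, -0.471])]
beaker [([284.0, 175.0], 0.66, [0.565, -0.129]), ([97.0, 203.0], 0.3, [0.478, 0.409])]
jug [([99.0, 201.0], 0.74, [0.485, 0.405])]
jar [([405.0, 226.0], 0.94, [0.419, -0.478])]
brush [([150.0, 238.0], 0.58, [0.38, 0.254]), ([360.0, 255.0], 0.54, [0.334, -0.346])]
knife [([353.0, 246.0], 0.67, [0.36, -0.328]), ([212.0, 105.0], 0.51, [0.767, 0.084])]
1.2 [ 0.16230034 -0.65522467  0.25631448] [-0.55686213  0.5568755  -0.43575744  0.4357863 ]
```

View pics/scene0.png

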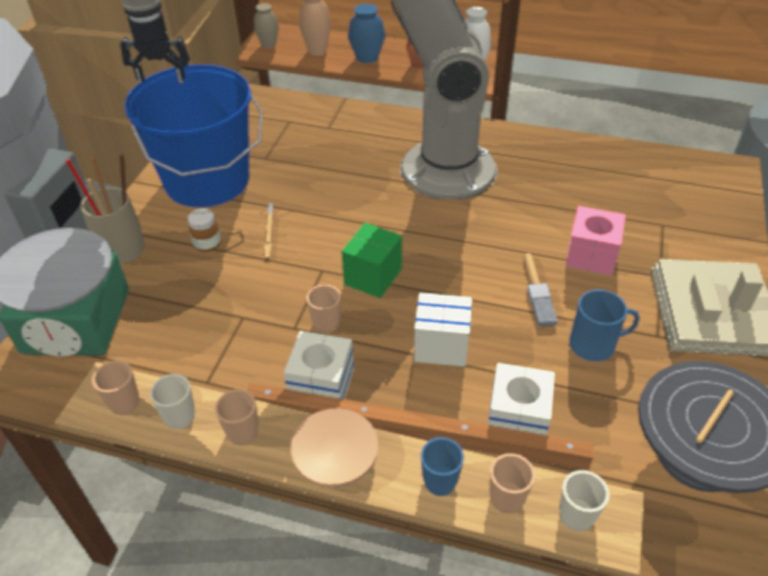

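View pics/top0.png

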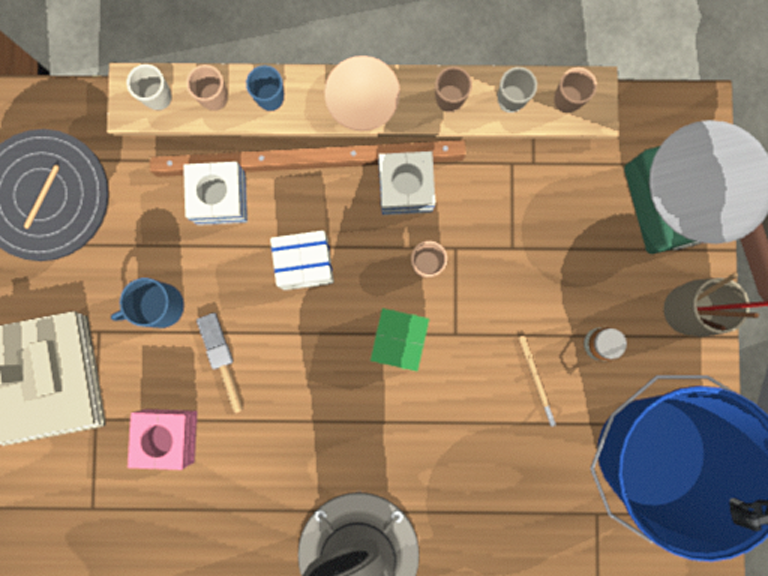

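Top view, in 512x384 pixels: the candidates are the white banded block at (200,173), the green block at (267,226) and the pink one at (108,293). The standing moulds are at (142,127) and (271,120). I choose the white block lying in front of the gap and check it in a crop.

```bash
python3 - <<'E'
from h import *
p=camera("top"); save(p,"crop1.png",(95,85,320,215),3.5)
im=p["image"]; hsv=cv2.cvtColor(im,cv2.COLOR_RGB2HSV)
m=((hsv[:,:,1]<45)&(hsv[:,:,2]>170)).astype(np.uint8)
blue=((hsv[:,:,0]>100)&(hsv[:,:,0]<135)&(hsv[:,:,1]>60)).astype(np.uint8)
for nm,(x0,y0,x1,y1) in dict(m=(176,148,226,196),L=(118,104,168,152),R=(248,97,296,145)).items():
    q=np.zeros_like(m); q[y0:y1,x0:x1]=(m|blue)[y0:y1,x0:x1]
    q=cv2.morphologyEx(q,cv2.MORPH_OPEN,np.ones((3,3)))
    cs=max(cv2.findContours(q,0,cv2.CHAIN_APPROX_NONE)[0],key=cv2.contourArea)
    b=cv2.boxPoints(cv2.minAreaRect(cs)); print(nm,cv2.minAreaRect(cs))
    z=.1 if nm=="m" else .09
    print(np.array([ray(p,c,z)[:2] for c in b]).round(4).tolist())
E
```

```text
m ((200.22491455078125, 173.43670654296875), (35.6842041015625, 36.67543029785156), 82.40535736083984)
[[0.6031, 0.1662], [0.6175, 0.0646], [0.5182, 0.0502], [0.5038, 0.1512]]
L ((140.68040466308594, 127.46907806396484), (38.505699157714844, 36.28071975708008), 87.39744567871094)
[[0.7442, 0.3353], [0.7497, 0.2323], [0.6392, 0.225], [0.6338, 0.3273]]
R ((270.8880310058594, 119.148193359375), (35.38846969604492, 35.24577713012695), 87.27368927001953)
[[0.7663, -0.0362], [0.7718, -0.1362], [0.6702, -0.1412], [0.6647, -0.0417]]
```

View pics/crop1.png

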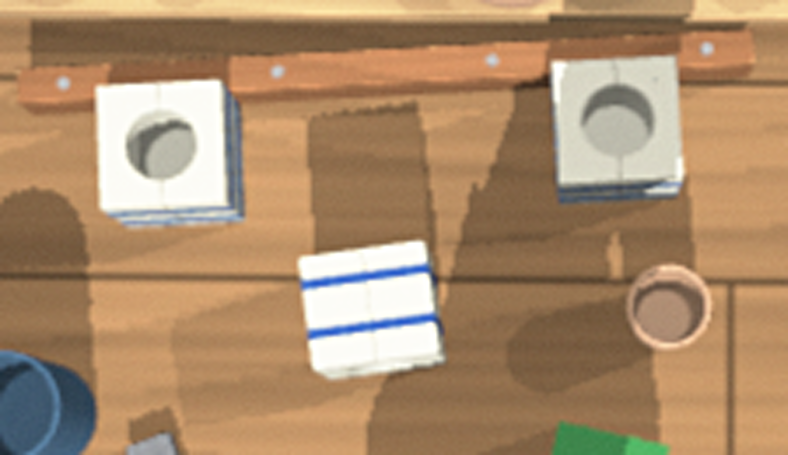

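The white block lies with its mouth towards the robot, its top face at crop px (300,257),(425,242),(442,355),(315,372). Batten screws are at (63,83),(278,72),(492,60),(707,49). The choice is right.

```bash
python3 - <<'E'
from h import *
p=camera("top"); c=lambda a:np.array(a)/3.5-0.14+[95,85]
s=np.array([ray(p,c(a),.045)[:2] for a in [(63,83),(278,72),(492,60),(707,49)]]); print(s.round(4))
m=np.array([ray(p,c(a),.1)[:2] for a in [(300,257),(425,242),(442,357),(315,372)]]); print(m.round(4))
print("mould back edge dir", np.degrees(np.arctan2(*(m[0]-m[1])))," sides",[np.degrees(np.arctan2(*(m[i]-m[j])[::-1])) for i,j in((0,3),(1,2))])
print("batten yaw",np.degrees(np.arctan2(s[3,0]-s[0,0],s[0,1]-s[3,1])))
for z,q in ((.09,[(97,86),(222,80),(226,208),(104,212)]),(.09,[(551,60),(676,56),(682,180),(558,187)])):
    print(np.array([ray(p,c(a),z)[:2] for a in q]).round(4).tolist())
b=finder.search_frame(p,"beaker")[0]; print(ray(p,b["at"],.06))
# IK feasibility for tilted tool
from scipy.spatial.transform import Rotation as Ro
q=sensors.read_ee_rot(); print(Ro.from_quat(np.r_[q[1:],q[0]]).as_matrix().round(2))
E
```

```text
[[ 0.7572  0.374 ]
 [ 0.7678  0.1936]
 [ 0.7793  0.014 ]
 [ 0.79   -0.1665]]
[[0.6027 0.1637]
 [0.6156 0.0639]
 [0.5233 0.0491]
 [0.5106 0.1501]]
mould back edge dir -7.328590551183246  sides [np.float64(8.41544704069052), np.float64(9.077253576299539)]
batten yaw 3.477172278936945
[[0.7431, 0.3327], [0.7488, 0.2313], [0.6438, 0.2258], [0.6398, 0.3242]]
[[0.7672, -0.0357], [0.7712, -0.1372], [0.6693, -0.1423], [0.6629, -0.0422]]
[ 0.56710821 -0.1335387   0.06      ]
[[ 0.24  0.    0.97]
 [-0.97 -0.    0.24]
 [ 0.   -1.    0.  ]]
```

```bash
cat >> h.py <<'E'
from scipy.spatial.transform import Rotation as Ro
TILT=np.radians(20); Z=np.array([0,0,1.])
def dirs(yaw): return np.array([np.cos(yaw),np.sin(yaw),0.]), np.array([-np.sin(yaw),np.cos(yaw),0.])
def att(yaw):
    u,l=dirs(yaw); y=np.sin(TILT)*u-np.cos(TILT)*Z
    q=Ro.from_matrix(np.c_[-l,y,np.cross(-l,y)]).as_quat(); return np.r_[q[3],q[:3]]
def tcp(C,yaw):   # TCP for leading fingertip corner at C
    return np.asarray(C)-.0175*dirs(yaw)[0]+.016*Z
E
python3 - <<'E'
from h import *
yaw=np.radians(8.1); u,l=dirs(yaw); A=att(yaw); heel=np.array([.6076,.1133,0])
P=sensors.read_ee_pos()
bot.line_to(P+[0,0,.15],speed=.2); bot.gripper_to(.4)
C=heel-.12*u+.088*Z
bot.move_ptp(tcp(C+.12*Z,yaw),A); bot.line_to(tcp(C,yaw),speed=.15)
print("t",sensors.read_t(), sensors.read_ee_pos(), tcp(C,yaw)); f0=np.array(sensors.read_force()); print(f0)
p=camera("scene"); save(p,"pre.png",(170,110,430,300),3)
E
```

```text
t 6.675 [0.47179253 0.09409937 0.10427832] [0.47147175 0.09392608 0.104     ]
[1.00441438 0.04343105 0.17137848]
```

View pics/pre.png

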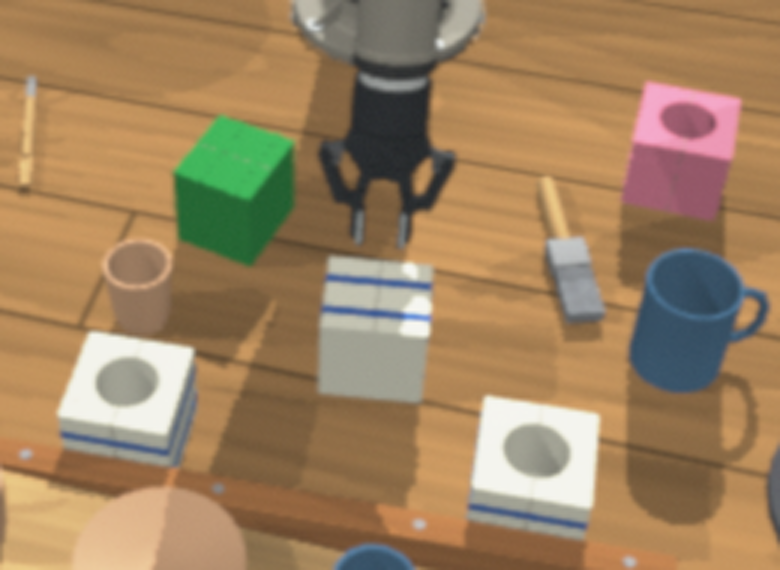

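The fingertips, at crop px (358,240) and (403,243), straddle the parting line just in front of the mouth's upper edge (378,262). Now I tip it.

```bash
python3 - <<'E'
from h import *
yaw=np.radians(8.1); u,l=dirs(yaw); heel=np.array([.6076,.1133,0])
f0=np.array([1.0,.04,.17])
def go(C,s):
    bot.line_to(tcp(C,yaw),speed=s); f=np.array(sensors.read_force())-f0
    print(round(sensors.read_t(),2),(np.array(sensors.read_ee_pos())[[0,2]]).round(3),f.round(1)); return np.linalg.norm(f)
ok=go(heel-.092*u+.088*Z,.05)<20
r=np.hypot(.09,.088); a0=np.arctan2(.088,-.09)
for th in range(6,55,6):
    if not ok: break
    a=a0-np.radians(th); ok=go(heel+r*np.cos(a)*u+r*np.sin(a)*Z,.06)<20
bot.dwell(.5); P=sensors.read_ee_pos(); bot.line_to(P-.12*u+.03*Z,speed=.2)
for n in("scene","top"): p=camera(n); save(p,n+"t.png",(95,85,320,215) if n=="top" else (170,110,430,300),3.4 if n=="top" else 3)
E
```

```text
7.43 [0.499 0.104] [-0.7  0.7 -1.3]
7.83 [0.509 0.113] [-6.3 -1.3  3.5]
8.19 [0.52  0.121] [-8.6 -1.   6.6]
8.56 [0.532 0.128] [-7.7 -1.8  9.2]
8.93 [0.544 0.134] [-6.4 -1.3  8. ]
9.29 [0.557 0.138] [-4.  -0.6  8.8]
9.66 [0.569 0.139] [-2.8 -0.7 -0.6]
10.03 [0.583 0.141] [-0.5  0.4 -0.1]
10.39 [0.596 0.142] [-1.   0.3  0.2]
10.76 [0.609 0.14 ] [-1.6  1.4  0.1]
```

View pics/topt.png

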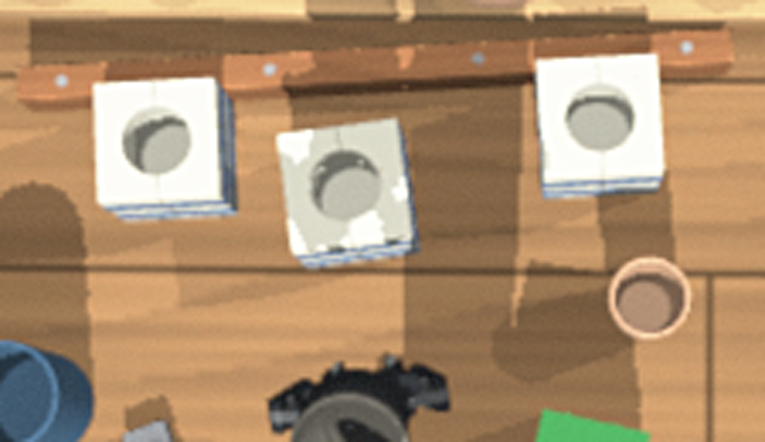

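It stands mouth up, centred at about crop px (345,188), still some 60 px/3.4 short of the batten. Now I measure it and push it home.

```bash
python3 - <<'E'
from h import *
p=camera("top"); c=lambda a:np.array(a)/3.4-0.15+[95,85]
m=np.array([ray(p,c(a),.09) for a in [(277,132),(398,119),(412,244),(295,257)]]); print(m.round(4)[:,:2].tolist())
ctr=m.mean(0)*[1,1,0]; print(ctr)
yaw=np.radians(3.48); u,l=dirs(yaw); A=att(yaw); f0=np.array([1.0,.04,.17])
bat=np.array([.7736,.1038,0]); 
d=(bat-ctr)@u; print("centre to batten centreline",d)
C=lambda s:bat+((ctr-bat)@l)*l+(-s)*u+.035*Z     # s: distance of contact from batten centreline
print("lateral",(ctr-bat)@l)
s0=d+.05+.035
bot.line_to(tcp(C(s0)+.1*Z,yaw),A,speed=.15); bot.line_to(tcp(C(s0),yaw),speed=.12)
def go(s,v):
    bot.line_to(tcp(C(s),yaw),speed=v); f=np.array(sensors.read_force())-f0
    print(round(sensors.read_t(),2),round(s,4),f.round(1)); return -f@u
go(.135,.05); s=.135
while s>.108:
    s-=.002
    if go(s,.02)>12: break
bot.dwell(.3); print(np.array(sensors.read_force())-f0)
P=sensors.read_ee_pos(); bot.line_to(P-.06*u,speed=.1); bot.line_to(P-.12*u+.12*Z,speed=.2); print(sensors.read_t())
for n in("scene","top"): p=camera(n); save(p,n+"e.png",(95,85,320,215) if n=="top" else (170,110,430,300),3.4 if n=="top" else 3)
E
```

```text
[[0.7032, 0.1791], [0.7149, 0.0784], [0.6098, 0.0653], [0.5982, 0.1622]]
[0.65652248 0.12126327 0.        ]
centre to batten centreline 0.11580160782209113
lateral 0.024537689681737605
15.24 0.135 [-7.3  0.   3.6]
15.49 0.133 [-6.6  0.2  3.1]
15.74 0.131 [-6.1  1.2  1.5]
15.99 0.129 [-4.9  0.7 -1. ]
16.24 0.127 [-3.3  0.2 -2.1]
16.49 0.125 [-3.4 -0.7 -1.8]
16.74 0.123 [-2.8 -0.9 -1.4]
16.99 0.121 [-3.2 -0.8 -1.3]
17.24 0.119 [-2.8 -0.  -1.3]
17.49 0.117 [-3.2 -0.2 -1. ]
17.74 0.115 [-5.5 -0.8  1. ]
17.99 0.113 [-14.3  -1.6   7.1]
[-13.57505944  -1.24887396   7.5604196 ]
19.8833
```

View pics/tope.png

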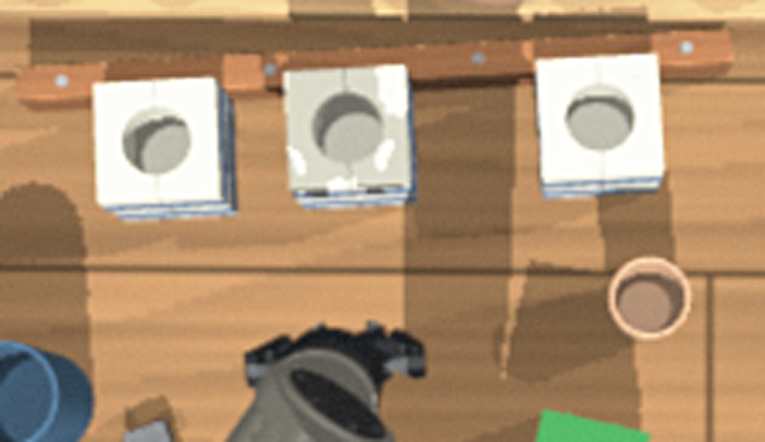

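View pics/scenee.png

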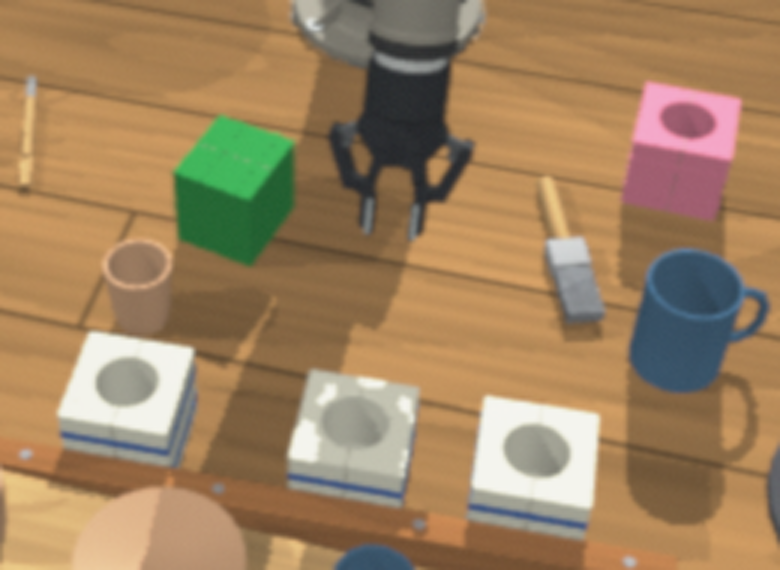

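The mould is upright at crop px (348,130), with its back on the batten line and the neighbours unmoved. I'll check the numbers against the standing moulds and hand in.

```bash
python3 - <<'E'
from h import *
p=camera("top"); c=lambda a:np.array(a)/3.4-0.15+[95,85]
yaw=np.radians(3.48); u,l=dirs(yaw); bat=np.array([.7736,.1038,0])
for q in ([(94,85),(215,78),(220,204),(98,207)],[(284,72),(405,66),(411,188),(290,193)],[(536,60),(658,54),(663,178),(543,184)]):
    m=np.array([ray(p,c(a),.09) for a in q]); e=m[0]-m[1]+m[3]-m[2]
    print("x_bat",round((m.mean(0)-bat)@u,4),"y",round((m.mean(0)-bat)@l,4),"yaw err",np.degrees(np.arctan2(-e[0],e[1])-yaw).round(1))
bot.dwell(.3); bot.job_done()
E
```

```text
x_bat -0.0699 y 0.18 yaw err -0.7
x_bat -0.0668 y 0.0207 yaw err -0.4
x_bat -0.069 y -0.19 yaw err -0.2
the job is handed in; nothing more can be done
```

I tipped the mould upright by pushing high on its rim with half-open fingertips. I then pushed it back square to the batten, backed the gripper clear and handed the job in at about 20 s of the 51 s allowed. The job system gives no verdict.

- **Forces:** the wrist read at most about 12 N while tipping. It rose to about 16 N as the mould met the batten, and I stopped there. These were read between short moves, so a brief peak could have been missed.
- **Mould position (image-based):** it stands mouth up, with its yaw within about 0.5° of square to the batten. It measured x ≈ -0.067 m in the batten frame, inside the -0.072 to -0.055 m limits. It lies about 0.16 m from the left mould and 0.21 m from the right one, centre to centre.
- **Disagreement:** flush contact should read -0.065 m, so the camera puts the mould about 2 mm short. The two standing moulds, which touch the batten, read -0.069 and -0.070 m in the same picture, so I take this as camera offset. The jump in force at contact also says it is flush.
- **Other things:** the neighbouring moulds, beaker, jug and brush look unmoved in the last pictures. I did not measure them, and the jar was outside the last crops, so I did not recheck it.

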